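# Put the sauce bottles away in the bolted bottle rail

## Task

Closing time: draw the brass bolt of the bottle rail fully open, then put every sauce bottle on the counter into the rail, standing each upright on the open sill at the rail's mouth and sliding it in, neck through the gap, under the overhanging lips. When all of them are in, shut the bolt fully home behind them. Leave the mortar, pestle, bowls, funnel, dish and jars where they are.

Things in the scene. Friction and masses are not known exactly. Their poses are not given: they have to be found in the camera images.
- rail: the steel bottle rail, fixed to the counter, 306 mm long (its y, from -150 to +156), 78 mm wide (its x). Origin: on the counter, mid-width; z up. Its deck, top 40 mm above the counter, runs along y: a bare sill from y = -150 to -82 mm, then the lane under two lips, up to a stop wall at y = +150 mm. Bottles go in from the sill towards +y. Four fit behind the bolt only when close up together
- sill (a point): centre of the sill's upper face, at (0, -117, +40) mm in the rail's frame. The sill is 60 mm wide with nothing beside or above it. A bottle standing on the deck has about 4 mm of headroom under the lips; dragged along the deck by its cap it may tilt and jam, carried 2 to 3 mm above it it runs freely
- mouth (a point): middle of the lane's mouth at lip height, at (0, -84, +136) mm in the rail's frame. From here to the stop the lips overhang the lane from both sides: underside 134 mm, top 138 mm above the counter, with a gap 40 mm wide between them (rail x = -20 to +20 mm); guard strips below leave 68 mm for the bottle's body
- bolt (a joint): brass bolt sliding across the gap above the lips (rail y = -81 to -71 mm, 142 to 150 mm above the counter), to bar the bottle necks: 0 = shut home, its tip over the far lip; 0.055 m = fully drawn, gap clear. It opens along the rail's -x, with about 1.5 N of friction, and stays where left. At the start it is shut or nearly so
- bolt_knob (a point): grip point on the bolt's upright round brass knob (18 mm thick, from 150 to 195 mm above the counter); it moves with the bolt. Shut, it lies at (-55, -76, +178) mm in the rail's frame, fully drawn at x = -110 mm
- bottle0: an amber glass sauce bottle with a steel cap, 150 mm tall, about 0.32 kg, bottom-heavy: round body 54 mm across up to a shoulder at 80 to 90 mm, neck 26 mm across from 90 to 120 mm, cap 30 mm across from 120 to 150 mm. Origin: centre of its underside, z up its axis. All four are alike; three or four of them are there
- bottle1: another sauce bottle like bottle0; may be absent
- bottle2: another sauce bottle like bottle0; may be absent
- bottle3: another sauce bottle like bottle0; may be absent
- mortar: heavy grey granite mortar, 170 mm across, 125 mm high; bystander. Origin: centre of its underside
- pestle: dark hardwood pestle lying on the counter, 190 mm long, 32 mm thick; bystander. Origin: centre of its underside
- bowls: stack of three white ceramic bowls, 140 mm across, 95 mm high; bystander. Origin: centre of its underside
- funnel: stainless steel funnel standing mouth down, 104 mm across, 110 mm high; bystander. Origin: centre of its underside
- jar0: closed glass jar with a steel twist cap, 72 mm across, 93 mm high, on the lazy susan; bystander (wide and without a neck: not a sauce bottle). Origin: centre of its underside
- jar1: the second such jar on the lazy susan; bystander. Origin: centre of its underside
- dish: small low white dish, 84 mm across, 22 mm high; bystander. Origin: centre of its underside
Mind the look-alikes: they are no part of the job. What is shaped like the bottle3 but pink or turquoise is not meant.

How it is judged (in metres and radians):
On the way, in this order (a step that is already met when the one before it is completed fails the run):
1. the bolt is drawn fully open (value of joint bolt above 0.048 m), for 0.2 s.
2. every bottle present stands in the lane under the lips, with the bolt still drawn (y of bottle0 in the frame of rail between -0.064 and 0.14 m and x of bottle0 in the frame of rail between -0.013 and 0.013 m and z of bottle0 in the frame of rail between 0.035 and 0.047 m and angle between each of bottle0, bottle1, bottle2, bottle3's own z axis and vertical below 0.1 rad and y of bottle1 in the frame of rail between -0.064 and 0.14 m and x of bottle1 in the frame of rail between -0.013 and 0.013 m and z of bottle1 in the frame of rail between 0.035 and 0.047 m and y of bottle2 in the frame of rail between -0.064 and 0.14 m and x of bottle2 in the frame of rail between -0.013 and 0.013 m and z of bottle2 in the frame of rail between 0.035 and 0.047 m and y of bottle3 in the frame of rail between -0.064 and 0.14 m and x of bottle3 in the frame of rail between -0.013 and 0.013 m and z of bottle3 in the frame of rail between 0.035 and 0.047 m and value of joint bolt above 0.04 m), for 0.2 s.
At the end, for the whole second after the job is handed in: Every bottle present stands upright (within 0.1 rad) and at rest on the rail's deck under the lips, its axis within 13 mm of the lane's middle and at rail y > -64 mm (behind the bolt), and the bolt is shut to within 6 mm of home (y of bottle0 in the frame of rail between -0.064 and 0.14 m and x of bottle0 in the frame of rail between -0.013 and 0.013 m and z of bottle0 in the frame of rail between 0.035 and 0.047 m and angle between each of bottle0, bottle1, bottle2, bottle3's own z axis and vertical below 0.1 rad and y of bottle1 in the frame of rail between -0.064 and 0.14 m and x of bottle1 in the frame of rail between -0.013 and 0.013 m and z of bottle1 in the frame of rail between 0.035 and 0.047 m and y of bottle2 in the frame of rail between -0.064 and 0.14 m and x of bottle2 in the frame of rail between -0.013 and 0.013 m and z of bottle2 in the frame of rail between 0.035 and 0.047 m and y of bottle3 in the frame of rail between -0.064 and 0.14 m and x of bottle3 in the frame of rail between -0.013 and 0.013 m and z of bottle3 in the frame of rail between 0.035 and 0.047 m and value of joint bolt below 0.006 m and linear speed of each of bottle0, bottle1, bottle2, bottle3 below 0.02 m/s); the robot touches nothing.
It fails at once if a bystander (mortar, pestle, bowls, funnel, jar or dish) is shifted by more than 40 mm (distance of any of mortar, pestle, bowls, funnel, jar0, jar1, dish from where it was at the start of the episode above 0.04 m).
Of bottle0, bottle1, bottle2, bottle3 only 3 to 4 are there at a start; the rules pass over those that are not, and their reading is None.
At some moment in a run one of bottle0, bottle1, bottle2, bottle3 may be knocked a few centimetres aside while the robot is not near it.
Once in a run the grip may slacken for a moment while it holds something.
It also fails if it takes over 210 s, if anything falls off the work surface, if the arm or the gripper's body presses on something with over 40 N, if the wrist force passes 120 N, or if a joint passes its speed limit or range.

## Robot

A 6-joint arm with a two-finger parallel gripper is mounted at the origin on the work surface. World frame = base frame: x ahead of the robot, y to its left, z up, the work surface at z = 0. Lengths are in m, angles in degrees, forces in N, time in s.
With the tool pointing down it reaches from about 0.4 to 0.825 m from the base axis. Payload 7 kg.
Tool frame: the origin (TCP) lies between the finger pads; the fingertips stand 11 mm ahead of it and the grasp point (between the pads) lies 8 mm behind it; x points along the fingers, z is the direction in which the jaws open and shut, and the axes are right-handed (so a half turn about x gives the same grasp; the last joint's range is limited). The gripper opens to 88 mm and grips with 3 to 60 N. Pads are 19 mm wide; open, the fingers measure 130 mm over their backs; the gripper's body (78 mm by 193 mm) begins 47 mm behind the grasp point.
Start: joints at [-50.586, 20.546, 0.682, 0, -70.136, -16.507], TCP at [0.263, -0.622, 0.238] pointing down, gripper open.
Joint ranges: [-176.03, 176.03], [-82.01, 121.73], [-58.28, 71.71], [-173.87, 95.51], [-174.79, -0.11], [-173.66, 173.66]. Speed limits (degrees/s): [136.94, 136.94, 172.46, 180, 180, 180].

## Interface

Orientations are given as [roll, pitch, yaw] about the fixed x, y, z axes, in that order (R = Rz(yaw) Ry(pitch) Rx(roll)).
In Python, from plant import ctrl, viewer, close_job, spotter gives the robot as it stands.
- The arm moves only by the shell command python3 -m creep 'ROWS'. ROWS is JSON, a list of rows, each an object of numbers: "gripper": the finger opening in m, from 0 to 0.0876; "tx", "ty", "tz": the shift along the tool's x, y, z in m; "ax", "ay", "az": the turn, a rotation vector about the tool's x, y, z in rad. In form: [{"gripper": .., "tx": .., "ty": .., "tz": .., "ax": .., "ay": .., "az": ..}, ...]. A call has 1 to 20 rows; each row is the pose to reach, as a shift and turn from the pose commanded when the call began, along the tool's axes at that moment; what a row does not reach only later rows make up. A row lasts 1/12 s, in which the tool goes at most 41.7 mm and 7.16 degrees, less where a joint would pass 70% of its speed; a pose out of reach is approached as far as the arm can. A call with a gripper value outside its range is refused whole. The fingers move at their own pace and stop on an object; the grip force is fixed at half the most. Time passes only in rows, so rows that repeat a pose let the fingers close. It gives the time, the measured TCP pose, the force and the opening at its end, in the units of the state.
- ctrl.get_obs(): the state, without advancing time (a new reading comes with each control period).
- viewer.snapshot(name): name is "side" or "top" or "wrist"; returns a dict with "pixels" (400x640x3 uint8, red, green, blue), "fx", "fy", "cx", "cy" (pixels), "camera_from_world" (4x4, takes a point from world to camera coordinates); the wrist camera has in their place "T_tool_cam" (4x4, takes a point from camera to tool coordinates, whose origin is the TCP and whose axes are the tool frame's). Camera axes: x right, y down, z forward; pixel columns grow to the right and rows downward; lengths in m; the calibration is good to about 2 mm. A picture is of the moment at which its call begins: read the wrist's pose just before it. There is no depth.
- close_job(): hands the job in, once; it reports no verdict.
Trained networks look in the newest picture that a camera, given by its name, has taken for a name from the list of things; names that differ only in an ending like _2 or _b are one class to them, and where a whole thing is asked for, a point or a joint stands for the part that bears it (a point fixed in the world has none). Each returns a list of dicts, best first, with "score" (0 to 1); they miss things now and then, are a little off and sometimes report something else, mostly with a low value. They report only what shows in the picture. A call takes as long as a camera call. They do not tell look-alikes from the thing itself.
- spotter.trace(camera, name): "pixels" (400x640 bool, what is visible of it) and "rect" ([centre column, centre row, width, height] in pixels, round what is visible of it).
- spotter.mark_of(camera, name): "position" ([column, row] in pixels: a listed point, or the origin of a listed thing).
The state is a dict: "clock": time; "joint_pos": joint angles; "qvel": joint speeds; "tau": joint torques, N m; "tool_pos": TCP position; "orientation": TCP orientation; "force": force on the tool from outside, world axes, zero at the start; "moment": the same for the moment, N m; "opening": finger opening in m.
Only numpy, scipy, OpenCV 4.12 (cv2) and the standard library are available. Lean on these libraries where they do the work, as an engineer would, in place of code of your own. Each camera call takes 0.05 s, during which the arm holds its last target. There are 200 camera calls.

## Working session

There is one attempt and no reset: what is moved stays moved. The work goes in short steps, Python scripts to look and compute and a shell command to move; the robot and the scene stay as the last step left them, time stands still between calls to the robot, and variables do not carry over. Pictures are saved under pics/ and viewed, about 12 in all and at most 16, crops included, and the job is handed in when it is done.

```bash
ls; mkdir -p pics; python3 - <<'E'
from plant import ctrl, viewer, spotter
import cv2
print(ctrl.get_obs())
for c in ("side","top"):
    s=viewer.snapshot(c); cv2.imwrite(f"pics/{c}0.png",s["pixels"][:,:,::-1])
    print(c,s["fx"],s["cx"],s["cy"],s["camera_from_world"])
    for n in ("bottle0","rail","bolt_knob","sill","mouth"):
        try: print(n,[(round(d["score"],2),[round(float(x)) for x in d["position"]]) for d in spotter.mark_of(c,n)])
        except Exception as e: print(n,e)
E
```

```text
pics
{'clock': 0.0, 'joint_pos': array([-5.05863695e+01,  2.05908476e+01,  6.33161633e-01, -1.88921553e-02,
       -7.01370343e+01, -1.65065726e+01]), 'qvel': array([ 0.0067172 ,  0.03056845,  0.04461823, -0.00437679,  0.07227122,
        0.081495  ]), 'tau': array([ 7.48211664e-05, -5.82724750e+01,  2.93043673e+01,  6.99712202e+00,
        6.71414149e-03, -1.30416574e-04]), 'tool_pos': array([ 0.26251085, -0.62133968,  0.23662853]), 'orientation': array([  5.88845491,  89.90362864, 118.78907918]), 'force': array([-0.02641455,  0.15277024, -0.66269992]), 'moment': array([-0.00109988, -0.03396285,  0.01419364]), 'opening': 0.08740003239953271}
side 370.16435891556165 316.30895317503916 199.85134045583726 [[-0.95739019 -0.28829783  0.01698179  0.58312865]
 [-0.2271599   0.71544275 -0.66071177  0.16525601]
 [ 0.17833227 -0.63641655 -0.75044758  1.1606414 ]
 [ 0.          0.          0.          1.        ]]
bottle0 [(0.85, [338, 173]), (0.75, [363, 156]), (0.73, [369, 178]), (0.64, [316, 144]), (0.49, [340, 153])]
rail [(0.74, [306, 233]), (0.53, [327, 180]), (0.38, [297, 160])]
bolt_knob [(0.69, [325, 181]), (0.66, [364, 279]), (0.34, [262, 206])]
sill [(0.8, [308, 197])]
mouth [(0.91, [309, 185])]
top 446.46305725182356 316.22759166150735 201.47544268648988 [[ 0.01464844 -0.99981084  0.01279458  0.06516256]
 [-0.99578839 -0.01574533 -0.09031921  0.61425721]
 [ 0.09050358 -0.01141766 -0.99583068  1.34638586]
 [ 0.          0.          0.          1.        ]]
bottle0 [(0.92, [432, 210]), (0.87, [402, 251]), (0.78, [396, 217]), (0.65, [434, 176]), (0.56, [435, 244]), (0.51, [185, 255])]
rail [(0.86, [302, 201])]
bolt_knob [(0.6, [335, 211])]
sill [(0.72, [367, 152]), (0.68, [303, 199]), (0.59, [341, 193])]
mouth [(0.62, [334, 193])]
```

View pics/side0.png

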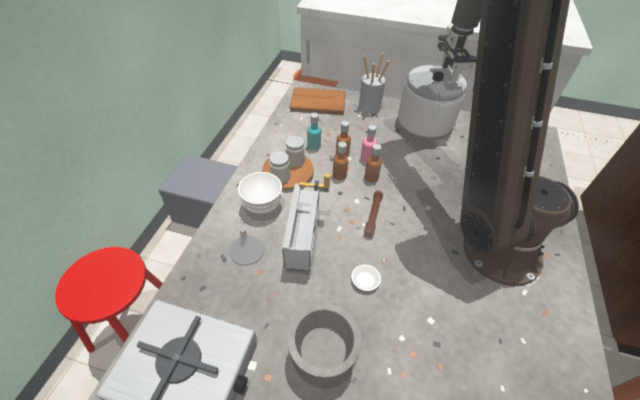

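View pics/top0.png

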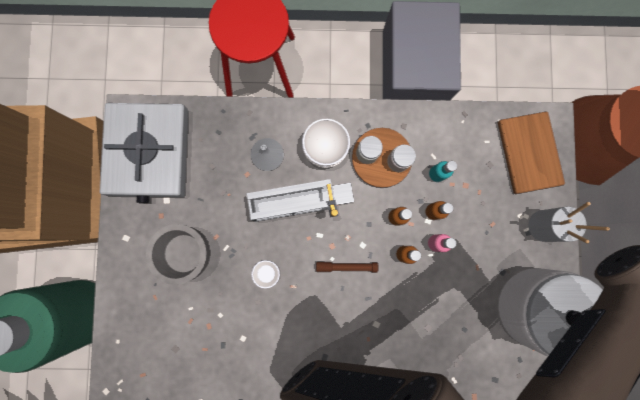

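```bash
cat > h.py <<'E'
from plant import ctrl, viewer, spotter
import cv2, numpy as np
from scipy.spatial.transform import Rotation as Ro
def tool():
    o=ctrl.get_obs(); T=np.eye(4); T[:3,:3]=Ro.from_euler('xyz',o["orientation"],degrees=True).as_matrix(); T[:3,3]=o["tool_pos"]; return T
def snap(c):
    T=tool(); s=viewer.snapshot(c)
    s["W"]=np.linalg.inv(T@s["T_tool_cam"]) if c=="wrist" else s["camera_from_world"]
    return s
def bp(s,p,z):
    W=np.linalg.inv(s["W"]); d=W[:3,:3]@[(p[0]-s["cx"])/s["fx"],(p[1]-s["cy"])/s["fy"],1]; o=W[:3,3]
    return o+d*(z-o[2])/d[2]
def pj(s,P):
    q=(s["W"]@np.c_[np.atleast_2d(P),np.ones(len(np.atleast_2d(P)))].T)[:3]
    return np.c_[s["fx"]*q[0]/q[2]+s["cx"],s["fy"]*q[1]/q[2]+s["cy"]]
def go(target, yaw=None, R=None):
    """shift in tool axes (of measured pose) to world target"""
    T=tool(); d=T[:3,:3].T@(np.array(target)-T[:3,3]); 
    r=Ro.from_matrix(T[:3,:3].T@R).as_rotvec() if R is not None else np.zeros(3)
    print("tx ty tz",d.round(4),"rot",r.round(4))
E
python3 - <<'E'
from h import *
s=snap("top")
im=s["pixels"][130:285,235:465,::-1]; cv2.imwrite("pics/topz.png",cv2.resize(im,None,fx=3.4,fy=3.4,interpolation=cv2.INTER_CUBIC))
for d in spotter.mark_of("top","bottle0"): print(round(d["score"],2),d["position"],bp(s,d["position"],0).round(3))
for d in spotter.mark_of("top","bolt_knob")[:2]: print(round(d["score"],2),d["position"],bp(s,d["position"],0.178).round(3))
for d in spotter.mark_of("top","mouth")[:2]: print(round(d["score"],2),d["position"],bp(s,d["position"],0.136).round(3))
for d in spotter.mark_of("top","rail")[:2]: print(round(d["score"],2),d["position"],bp(s,d["position"],0.0).round(3))
m=spotter.trace("top","rail")[0]; c=max(cv2.findContours(m["pixels"].astype(np.uint8),0,2)[0],key=cv2.contourArea); print(cv2.minAreaRect(c),cv2.boxPoints(cv2.minAreaRect(c)))
s2=snap("side")
for d in spotter.mark_of("side","bottle0"): print(round(d["score"],2),d["position"],bp(s2,d["position"],0).round(3))
w=snap("wrist"); print(w["T_tool_cam"].round(3),w["fx"]); print(tool().round(3))
E
```

```text
0.91 [435.5, 177.3] [ 0.698 -0.302  0.   ]
0.78 [405.0, 253.8] [ 0.456 -0.205  0.   ]
0.6 [433.2, 241.5] [ 0.496 -0.293  0.   ]
0.59 [398.4, 218.3] [ 0.567 -0.184  0.   ]
0.69 [334.5, 212.3] [0.571 0.026 0.178]
0.9 [303.2, 200.7] [0.617 0.115 0.   ]
((300.144775390625, 199.56932067871094), (36.61799240112305, 105.71968078613281), 86.77547454833984) [[246.33876 184.26262]
 [351.89108 178.316  ]
 [353.9508  214.87602]
 [248.39847 220.82265]]
0.89 [336.7, 172.9] [ 0.585 -0.186  0.   ]
0.82 [368.0, 177.4] [ 0.469 -0.198 -0.   ]
0.72 [341.9, 155.7] [ 0.59  -0.285  0.   ]
0.68 [275.4, 178.1] [ 0.793 -0.091 -0.   ]
0.67 [315.9, 147.1] [ 0.702 -0.303 -0.   ]
0.6 [363.9, 156.9] [ 0.507 -0.304 -0.   ]
[[-0.001 -0.298  0.954 -0.149]
 [ 0.    -0.954 -0.298  0.08 ]
 [ 1.    -0.     0.001  0.   ]
 [ 0.     0.     0.     1.   ]] 336.50078997394564
[[-0.    -0.921 -0.389  0.263]
 [ 0.    -0.389  0.921 -0.622]
 [-1.    -0.     0.     0.238]
 [ 0.     0.     0.     1.   ]]
```

View pics/topz.png

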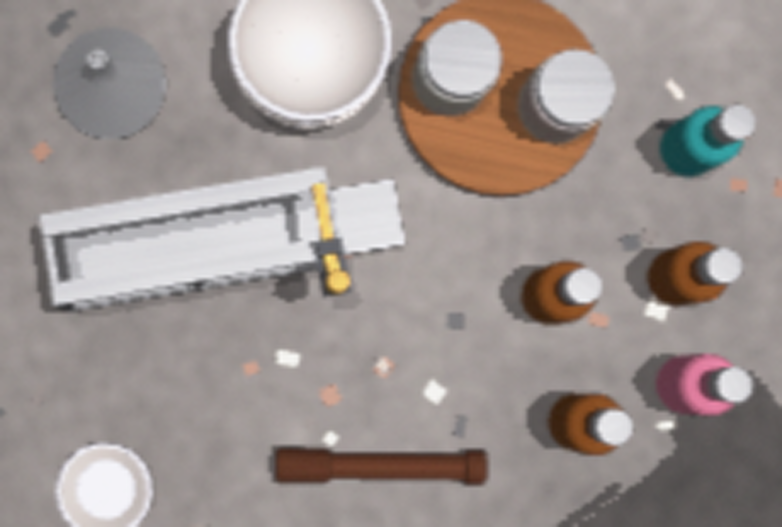

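```bash
python3 - <<'E'
from h import *
from scipy.optimize import least_squares
s=snap("top")
px=np.array([[40,215],[53,305],[326,168],[396,181],[405,243]])/3.4+[235,130]
L=np.array([[39,156,138],[-39,156,138],[39,-82,138],[30,-150,40],[-30,-150,40]])/1e3
def W(v,L): return np.c_[L[:,:2]@np.array([[np.cos(v[2]),np.sin(v[2])],[-np.sin(v[2]),np.cos(v[2])]])+v[:2],L[:,2]]
f=lambda v:(pj(s,W(v,L))-px).ravel()
r=least_squares(f,[.617,.1,.1]); print(r.x,np.degrees(r.x[2]),r.fun.round(1))
for n,p in (("A",(582,286)),("B",(724,266)),("C",(613,427)),("knob",(338,278))):
    q=bp(s,np.array(p)/3.4+[235,130],.15 if n!="knob" else .195); print(n,q.round(3))
    if n=="knob": a=r.x[2];print(np.array([[np.cos(a),np.sin(a)],[-np.sin(a),np.cos(a)]])@(q[:2]-r.x[:2]))
for n,p in (("knobshut",(-.055,-.076,.178)),("open",(-.11,-.076,.178)),("sill",(0,-.117,.04)),("mouth",(0,-.084,.136)),("end",(0,.13,.136))): print(n,W(r.x,np.array([p])).round(3))
E
```

```text
[0.61431254 0.11116318 0.17935641] 10.27636542736058 [ 0.3 -0.5  0.7  0.2 -0.8 -0.2 -0.5 -0.2  0.3  0.8]
A [ 0.57  -0.177  0.15 ]
B [ 0.589 -0.294  0.15 ]
C [ 0.455 -0.202  0.15 ]
knob [0.571 0.027 0.195]
[-0.05774273 -0.07506115]
knobshut [[0.574 0.027 0.178]]
open [[0.52  0.017 0.178]]
sill [[ 0.635 -0.004  0.04 ]]
mouth [[0.629 0.029 0.136]]
end [[0.591 0.239 0.136]]
```

```bash
cat >> h.py <<'E'
V=[0.6143,0.1112,0.1794]
def rw(x,y,z):
    c,s=np.cos(V[2]),np.sin(V[2]); return np.array([V[0]+c*x-s*y,V[1]+s*x+c*y,z])
def wr(p):
    c,s=np.cos(V[2]),np.sin(V[2]); d=np.array(p[:2])-V[:2]; return np.array([c*d[0]+s*d[1],-s*d[0]+c*d[1],p[2]])
def RT():
    c,s=np.cos(V[2]),np.sin(V[2]); return np.array([[0,s,-c],[0,-c,-s],[-1,0,0]])
E
python3 -c "
from h import *
go(rw(-.057,-.076,.27),R=RT())"
```

```text
tx ty tz [-0.0324 -0.5369  0.4766] rot [-1.3504 -0.     -0.    ]
```

```bash
python3 -m creep '[{"gripper":0.05,"tx":-0.032,"ty":-0.1,"tz":0.09,"ax":-0.25},{"gripper":0.05,"tx":-0.032,"ty":-0.2,"tz":0.18,"ax":-0.5},{"gripper":0.05,"tx":-0.032,"ty":-0.3,"tz":0.27,"ax":-0.75},{"gripper":0.05,"tx":-0.032,"ty":-0.4,"tz":0.36,"ax":-1.0},{"gripper":0.05,"tx":-0.032,"ty":-0.537,"tz":0.477,"ax":-1.35},{"gripper":0.05,"tx":-0.032,"ty":-0.537,"tz":0.477,"ax":-1.35},{"gripper":0.05,"tx":-0.032,"ty":-0.537,"tz":0.477,"ax":-1.35},{"gripper":0.05,"tx":-0.032,"ty":-0.537,"tz":0.477,"ax":-1.35},{"gripper":0.05,"tx":-0.032,"ty":-0.537,"tz":0.477,"ax":-1.35},{"gripper":0.05,"tx":-0.032,"ty":-0.537,"tz":0.477,"ax":-1.35},{"gripper":0.05,"tx":-0.032,"ty":-0.537,"tz":0.477,"ax":-1.35},{"gripper":0.05,"tx":-0.032,"ty":-0.537,"tz":0.477,"ax":-1.35},{"gripper":0.05,"tx":-0.032,"ty":-0.537,"tz":0.477,"ax":-1.35},{"gripper":0.05,"tx":-0.032,"ty":-0.537,"tz":0.477,"ax":-1.35},{"gripper":0.05,"tx":-0.032,"ty":-0.537,"tz":0.477,"ax":-1.35},{"gripper":0.05,"tx":-0.032,"ty":-0.537,"tz":0.477,"ax":-1.35},{"gripper":0.05,"tx":-0.032,"ty":-0.537,"tz":0.477,"ax":-1.35},{"gripper":0.05,"tx":-0.032,"ty":-0.537,"tz":0.477,"ax":-1.35},{"gripper":0.05,"tx":-0.032,"ty":-0.537,"tz":0.477,"ax":-1.35},{"gripper":0.05,"tx":-0.032,"ty":-0.537,"tz":0.477,"ax":-1.35}]'
python3 - <<'E'
from h import *
w=snap("wrist"); im=w["pixels"][:,:,::-1].copy()
q=bp
def dr(P,c):
    p=pj(w,np.array(P)); cv2.polylines(im,[np.int32(p.round())],True,c,1)
for z,c in ((.138,(0,0,255)),):
    dr([rw(-.039,-.082,z),rw(-.039,.156,z),rw(.039,.156,z),rw(.039,-.082,z)],c)
    dr([rw(-.02,-.082,z),rw(-.02,.15,z),rw(.02,.15,z),rw(.02,-.082,z)],c)
dr([rw(-.03,-.15,.04),rw(.03,-.15,.04),rw(.03,-.082,.04),rw(-.03,-.082,.04)],(0,255,0))
dr([rw(-.057,-.076,.15),rw(-.057,-.076,.195)],(255,0,0))
cv2.imwrite("pics/w1.png",im)
for n in ("bolt_knob","mouth","sill"):
  for d in spotter.mark_of("wrist",n)[:2]: print(n,round(d["score"],2),d["position"],wr(bp(w,d["position"],dict(bolt_knob=.178,mouth=.136,sill=.04)[n])).round(3))
E
```

```text
invalid input
```

View pics/w1.png

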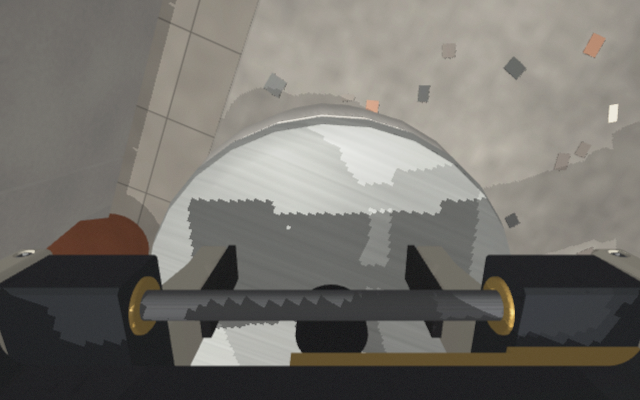

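```bash
python3 -m creep '[{"gripper":0.05,"tx":-0.032,"ty":0,"tz":0,"ax":0,"ay":0,"az":0},{"gripper":0.05,"tx":-0.032,"ty":-0.1,"tz":0.09,"ax":-0.25,"ay":0,"az":0}]'; python3 -c "
from h import *
go(rw(-.057,-.076,.27),R=RT())"
```

```text
clock: 1.47
tool_pos: [0.2792, -0.5895, 0.2733]
orientation: [153.6, 89.7, -86.6]
force: [3.0, -0.7, 3.4]
opening: 0.0791
tx ty tz [-3.000e-04 -5.599e-01  3.890e-01] rot [-1.2303 -0.0031 -0.0057]
```

```bash
python3 -m creep '[{"gripper":0.05,"tx":0,"ty":-0.556,"tz":0.387,"ax":-1.23,"ay":0,"az":0},{"gripper":0.05,"tx":0,"ty":-0.556,"tz":0.387,"ax":-1.23,"ay":0,"az":0},{"gripper":0.05,"tx":0,"ty":-0.556,"tz":0.387,"ax":-1.23,"ay":0,"az":0},{"gripper":0.05,"tx":0,"ty":-0.556,"tz":0.387,"ax":-1.23,"ay":0,"az":0},{"gripper":0.05,"tx":0,"ty":-0.556,"tz":0.387,"ax":-1.23,"ay":0,"az":0},{"gripper":0.05,"tx":0,"ty":-0.556,"tz":0.387,"ax":-1.23,"ay":0,"az":0},{"gripper":0.05,"tx":0,"ty":-0.556,"tz":0.387,"ax":-1.23,"ay":0,"az":0},{"gripper":0.05,"tx":0,"ty":-0.556,"tz":0.387,"ax":-1.23,"ay":0,"az":0},{"gripper":0.05,"tx":0,"ty":-0.556,"tz":0.387,"ax":-1.23,"ay":0,"az":0},{"gripper":0.05,"tx":0,"ty":-0.556,"tz":0.387,"ax":-1.23,"ay":0,"az":0},{"gripper":0.05,"tx":0,"ty":-0.556,"tz":0.387,"ax":-1.23,"ay":0,"az":0},{"gripper":0.05,"tx":0,"ty":-0.556,"tz":0.387,"ax":-1.23,"ay":0,"az":0},{"gripper":0.05,"tx":0,"ty":-0.556,"tz":0.387,"ax":-1.23,"ay":0,"az":0},{"gripper":0.05,"tx":0,"ty":-0.556,"tz":0.387,"ax":-1.23,"ay":0,"az":0},{"gripper":0.05,"tx":0,"ty":-0.556,"tz":0.387,"ax":-1.23,"ay":0,"az":0},{"gripper":0.05,"tx":0,"ty":-0.556,"tz":0.387,"ax":-1.23,"ay":0,"az":0},{"gripper":0.05,"tx":0,"ty":-0.556,"tz":0.387,"ax":-1.23,"ay":0,"az":0},{"gripper":0.05,"tx":0,"ty":-0.556,"tz":0.387,"ax":-1.23,"ay":0,"az":0},{"gripper":0.05,"tx":0,"ty":-0.556,"tz":0.387,"ax":-1.23,"ay":0,"az":0},{"gripper":0.05,"tx":0,"ty":-0.556,"tz":0.387,"ax":-1.23,"ay":0,"az":0}]'
cat > look.py <<'E'
from h import *
import sys
w=snap("wrist"); im=w["pixels"][:,:,::-1].copy()
def dr(P,c):
    p=pj(w,np.array(P)); cv2.polylines(im,[np.int32(p.round())],True,c,1)
z=.138; c=(0,0,255)
dr([rw(-.039,-.082,z),rw(-.039,.156,z),rw(.039,.156,z),rw(.039,-.082,z)],c)
dr([rw(-.02,-.082,z),rw(-.02,.15,z),rw(.02,.15,z),rw(.02,-.082,z)],c)
dr([rw(-.03,-.15,.04),rw(.03,-.15,.04),rw(.03,-.082,.04),rw(-.03,-.082,.04)],(0,255,0))
dr([rw(-.057,-.076,.15),rw(-.057,-.076,.195)],(255,0,0))
cv2.imwrite(f"pics/{sys.argv[1]}.png",im)
for n in ("bolt_knob","mouth","sill"):
  for d in spotter.mark_of("wrist",n)[:2]: print(n,round(d["score"],2),d["position"],wr(bp(w,d["position"],dict(bolt_knob=.178,mouth=.136,sill=.04)[n])).round(3))
print("rail tcp",wr(tool()[:3,3]))
E
python3 look.py w2; python3 -c "
from h import *
go(rw(-.057,-.076,.27),R=RT())"
```

```text
clock: 3.13
tool_pos: [0.5673, 0.0289, 0.2695]
orientation: [12.8, 90.0, -156.7]
force: [-0.3, -0.5, -0.1]
opening: 0.0501
bolt_knob 0.68 [319.9, 211.4] [-0.059 -0.072  0.178]
mouth 0.6 [250.2, 184.6] [ 0.001 -0.082  0.136]
mouth 0.21 [147.1, 150.6] [ 0.086 -0.111  0.136]
sill 0.69 [264.3, 134.2] [ 0.003 -0.115  0.04 ]
rail tcp [-0.06093319 -0.07305579  0.26993877]
tx ty tz [-0.0001  0.003  -0.0039] rot [ 0.0033 -0.0006  0.0001]
```

View pics/w2.png

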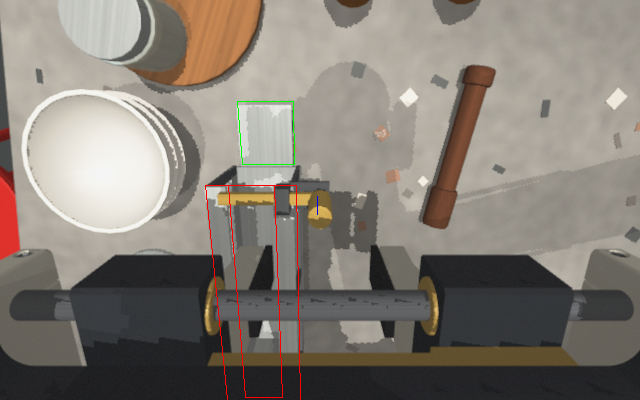

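```bash
python3 -m creep '[{"gripper":0.05,"tx":0.05,"ty":0.002,"tz":-0.003,"ax":0,"ay":0,"az":0},{"gripper":0.05,"tx":0.1,"ty":0.002,"tz":-0.003,"ax":0,"ay":0,"az":0},{"gripper":0.05,"tx":0.1,"ty":0.002,"tz":-0.003,"ax":0,"ay":0,"az":0},{"gripper":0.05,"tx":0.1,"ty":0.002,"tz":-0.003,"ax":0,"ay":0,"az":0},{"gripper":0.05,"tx":0.1,"ty":0.002,"tz":-0.003,"ax":0,"ay":0,"az":0},{"gripper":0,"tx":0.1,"ty":0.002,"tz":-0.003,"ax":0,"ay":0,"az":0},{"gripper":0,"tx":0.1,"ty":0.002,"tz":-0.003,"ax":0,"ay":0,"az":0},{"gripper":0,"tx":0.1,"ty":0.002,"tz":-0.003,"ax":0,"ay":0,"az":0},{"gripper":0,"tx":0.1,"ty":0.002,"tz":-0.003,"ax":0,"ay":0,"az":0},{"gripper":0,"tx":0.1,"ty":0.002,"tz":-0.003,"ax":0,"ay":0,"az":0},{"gripper":0,"tx":0.1,"ty":0.002,"tz":-0.003,"ax":0,"ay":0,"az":0}]'; python3 -c "
from h import *
print(wr(tool()[:3,3]))"
```

```text
clock: 4.25
tool_pos: [0.5709, 0.028, 0.1701]
orientation: [-178.2, 90.0, 12.4]
force: [-2.2, 1.0, 4.0]
opening: 0.0172
[-0.05751215 -0.07409933  0.17012856]
```

```bash
python3 -m creep '[{"gripper":0,"tx":0,"ty":0,"tz":0.01,"ax":0,"ay":0,"az":0},{"gripper":0,"tx":0,"ty":0,"tz":0.02,"ax":0,"ay":0,"az":0},{"gripper":0,"tx":0,"ty":0,"tz":0.03,"ax":0,"ay":0,"az":0},{"gripper":0,"tx":0,"ty":0,"tz":0.04,"ax":0,"ay":0,"az":0},{"gripper":0,"tx":0,"ty":0,"tz":0.046,"ax":0,"ay":0,"az":0},{"gripper":0,"tx":0,"ty":0,"tz":0.05,"ax":0,"ay":0,"az":0},{"gripper":0,"tx":0,"ty":0,"tz":0.053,"ax":0,"ay":0,"az":0},{"gripper":0,"tx":0,"ty":0,"tz":0.053,"ax":0,"ay":0,"az":0},{"gripper":0,"tx":0,"ty":0,"tz":0.053,"ax":0,"ay":0,"az":0},{"gripper":0,"tx":0,"ty":0,"tz":0.053,"ax":0,"ay":0,"az":0}]'; python3 -c "
from h import *
print(wr(tool()[:3,3]),ctrl.get_obs()['opening'])"
```

```text
clock: 5.08
tool_pos: [0.5205, 0.0187, 0.1701]
orientation: [176.4, 89.8, 6.9]
force: [6.5, -1.0, 1.9]
opening: 0.0175
[-0.10881205 -0.07431076  0.17011839] 0.01751549321701776
```

```bash
python3 -m creep '[{"gripper":0,"tx":0,"ty":0,"tz":0.002,"ax":0,"ay":0,"az":0},{"gripper":0,"tx":0,"ty":0,"tz":0.003,"ax":0,"ay":0,"az":0},{"gripper":0,"tx":0,"ty":0,"tz":0.003,"ax":0,"ay":0,"az":0},{"gripper":0,"tx":0,"ty":0,"tz":0.003,"ax":0,"ay":0,"az":0}]'; python3 -c "
from h import *
print(wr(tool()[:3,3]))"
```

```text
clock: 5.42
tool_pos: [0.5181, 0.0184, 0.1701]
orientation: [179.4, 89.8, 10.0]
force: [5.8, 0.7, 4.1]
opening: 0.0228
[-0.11120829 -0.0741817   0.17013971]
```

```bash
python3 -m creep '[{"gripper":0.05,"tx":0,"ty":0,"tz":0,"ax":0,"ay":0,"az":0},{"gripper":0.05,"tx":0,"ty":0,"tz":0,"ax":0,"ay":0,"az":0},{"gripper":0.05,"tx":0,"ty":0,"tz":0,"ax":0,"ay":0,"az":0},{"gripper":0.05,"tx":0,"ty":0,"tz":0,"ax":0,"ay":0,"az":0},{"gripper":0.05,"tx":-0.04,"ty":0,"tz":0,"ax":0,"ay":0,"az":0},{"gripper":0.05,"tx":-0.08,"ty":0,"tz":0,"ax":0,"ay":0,"az":0},{"gripper":0.05,"tx":-0.1,"ty":0.04,"tz":0,"ax":0,"ay":0,"az":0},{"gripper":0.05,"tx":-0.12,"ty":0.08,"tz":0,"ax":0,"ay":0,"az":0},{"gripper":0.05,"tx":-0.12,"ty":0.1,"tz":0,"ax":0,"ay":0,"az":0},{"gripper":0.05,"tx":-0.12,"ty":0.1,"tz":0,"ax":0,"ay":0,"az":0},{"gripper":0.05,"tx":-0.12,"ty":0.1,"tz":0,"ax":0,"ay":0,"az":0},{"gripper":0.05,"tx":-0.12,"ty":0.1,"tz":0,"ax":0,"ay":0,"az":0}]'; cat > bot.py <<'E'
from h import *
import sys
# amber bottles: trace masks; base mark; cap = bright blob; colour check
for c in ("wrist","top","side"):
    w=snap(c)
    if c in sys.argv[1:]: cv2.imwrite(f"pics/{c}_{ctrl.get_obs()['clock']:.1f}.png",w["pixels"][:,:,::-1])
    hsv=cv2.cvtColor(w["pixels"],cv2.COLOR_RGB2HSV)
    for d in spotter.trace(c,"bottle0"):
        m=d["pixels"]; h=hsv[m]; sat=h[:,1]>90; hue=np.median(h[sat,0]) if sat.any() else -1
        # principal fit: project template silhouette and match mask bbox by least squares on upright bottle
        if d["score"]<.3 or not (hue<=18): continue
        ys,xs=np.nonzero(m); 
        from scipy.optimize import least_squares
        a=np.linspace(0,2*np.pi,24)
        prof=[(.027,.002),(.027,.08),(.013,.09),(.013,.12),(.015,.12),(.015,.15)]
        def bb(v):
            P=np.array([[v[0]+r*np.cos(t),v[1]+r*np.sin(t),z] for r,z in prof for t in a]); q=pj(w,P)
            return np.r_[q.min(0),q.max(0)]
        obs=np.r_[xs.min(),ys.min(),xs.max()+1,ys.max()+1]
        r=least_squares(lambda v:bb(v)-obs,bp(w,[xs.mean(),ys.mean()],.07)[:2])
        print(c,round(d["score"],2),"hue",hue,"world",r.x.round(4),"rail",wr([*r.x,0])[:2].round(4),"res",r.fun.round(1),"rect",np.round(d["rect"]))
print("tcp",tool()[:3,3].round(4),wr(tool()[:3,3]).round(4))
E
python3 bot.py wrist
```

```text
clock: 6.42
tool_pos: [0.5335, -0.0805, 0.2888]
orientation: [-16.9, 89.9, 173.6]
force: [0.2, 0.1, -0.4]
opening: 0.0502
wrist 0.88 hue 14.0 world [ 0.5706 -0.176 ] rail [-0.0943 -0.2748] res [ 0.5  0.6 -0.5 -0.7] rect [303.  76.  54.  60.]
wrist 0.72 hue 14.0 world [ 0.4557 -0.2006] rail [-0.2117 -0.2785] res [-0.8  0.   0.5  0. ] rect [421.  71.  84.  55.]
top 0.71 hue -1 world [0.6137 0.1241] rail [0.0017 0.0128] res [ 42.6   9.4 -45.1  -9.7] rect [301. 202. 106.  42.]
side 0.83 hue 12.0 world [ 0.5931 -0.2994] rail [-0.0941 -0.4002] res [ 0.3 -1.5 -0.3  1.4] rect [343. 140.  17.  38.]
side 0.68 hue 12.0 world [ 0.5688 -0.179 ] rail [-0.0966 -0.2775] res [-0.7 -1.   0.6  0.9] rect [343. 161.  16.  39.]
side 0.61 hue 12.0 world [ 0.4569 -0.2012] rail [-0.2106 -0.2793] res [ 0.1 -0.5 -0.1  0.4] rect [372. 163.  20.  39.]
tcp [ 0.5341 -0.0798  0.2894] [-0.113  -0.1736  0.2894]
```

```bash
python3 -m creep '[{"gripper":0.055,"tx":0,"ty":0.04,"tz":-0.019,"ax":0,"ay":0,"az":0},{"gripper":0.055,"tx":0,"ty":0.08,"tz":-0.019,"ax":0,"ay":0,"az":0},{"gripper":0.055,"tx":0.03,"ty":0.101,"tz":-0.019,"ax":0,"ay":0,"az":0},{"gripper":0.055,"tx":0.07,"ty":0.101,"tz":-0.019,"ax":0,"ay":0,"az":0},{"gripper":0.055,"tx":0.08,"ty":0.101,"tz":-0.019,"ax":0,"ay":0,"az":0},{"gripper":0.055,"tx":0.08,"ty":0.101,"tz":-0.019,"ax":0,"ay":0,"az":0},{"gripper":0.055,"tx":0.08,"ty":0.101,"tz":-0.019,"ax":0,"ay":0,"az":0},{"gripper":0.055,"tx":0.08,"ty":0.101,"tz":-0.019,"ax":0,"ay":0,"az":0}]'; python3 -c "
from h import *
go([.5705,-.1765,.132],R=RT())"
```

```text
clock: 7.38
tool_pos: [0.5727, -0.1758, 0.212]
orientation: [155.1, 89.8, -14.3]
force: [-0.2, -0.2, 0.5]
opening: 0.0551
tx ty tz [0.08   0.0002 0.0025] rot [ 0.0062 -0.0029 -0.0013]
```

```bash
python3 -m creep '[{"gripper":0.055,"tx":0.03,"ty":0,"tz":0.002,"ax":0,"ay":0,"az":0},{"gripper":0.055,"tx":0.06,"ty":0,"tz":0.002,"ax":0,"ay":0,"az":0},{"gripper":0.055,"tx":0.08,"ty":0,"tz":0.002,"ax":0,"ay":0,"az":0},{"gripper":0.055,"tx":0.08,"ty":0,"tz":0.002,"ax":0,"ay":0,"az":0},{"gripper":0.055,"tx":0.08,"ty":0,"tz":0.002,"ax":0,"ay":0,"az":0},{"gripper":0.0,"tx":0.08,"ty":0,"tz":0.002,"ax":0,"ay":0,"az":0},{"gripper":0.0,"tx":0.08,"ty":0,"tz":0.002,"ax":0,"ay":0,"az":0},{"gripper":0.0,"tx":0.08,"ty":0,"tz":0.002,"ax":0,"ay":0,"az":0},{"gripper":0.0,"tx":0.08,"ty":0,"tz":0.002,"ax":0,"ay":0,"az":0},{"gripper":0.0,"tx":0.08,"ty":0,"tz":0.002,"ax":0,"ay":0,"az":0},{"gripper":0.0,"tx":0.08,"ty":0,"tz":0.002,"ax":0,"ay":0,"az":0}]'; python3 -c "
from h import *
print(wr(tool()[:3,3]));go([.5705,-.1765,.132],R=RT())"
```

```text
clock: 8.3
tool_pos: [0.5702, -0.1768, 0.1306]
orientation: [160.8, 89.9, -8.7]
force: [0.9, 0.9, 4.0]
opening: 0.0294
[-0.09477921 -0.27550099  0.13055332]
tx ty tz [-0.0014 -0.0002 -0.0003] rot [ 0.0049 -0.0019 -0.0006]
```

```bash
python3 -m creep '[{"gripper":0,"tx":-0.03,"ty":0,"tz":0,"ax":0.005,"ay":0,"az":0},{"gripper":0,"tx":-0.06,"ty":0,"tz":0,"ax":0.005,"ay":0,"az":0},{"gripper":0,"tx":-0.07,"ty":-0.02,"tz":-0.014,"ax":0.005,"ay":0,"az":0},{"gripper":0,"tx":-0.07,"ty":-0.05,"tz":-0.034,"ax":0.005,"ay":0,"az":0},{"gripper":0,"tx":-0.07,"ty":-0.08,"tz":-0.054,"ax":0.005,"ay":0,"az":0},{"gripper":0,"tx":-0.07,"ty":-0.11,"tz":-0.074,"ax":0.005,"ay":0,"az":0},{"gripper":0,"tx":-0.07,"ty":-0.13,"tz":-0.088,"ax":0.005,"ay":0,"az":0},{"gripper":0,"tx":-0.07,"ty":-0.14,"tz":-0.095,"ax":0.005,"ay":0,"az":0},{"gripper":0,"tx":-0.07,"ty":-0.14,"tz":-0.095,"ax":0.005,"ay":0,"az":0},{"gripper":0,"tx":-0.07,"ty":-0.14,"tz":-0.095,"ax":0.005,"ay":0,"az":0},{"gripper":0,"tx":-0.07,"ty":-0.14,"tz":-0.095,"ax":0.005,"ay":0,"az":0},{"gripper":0,"tx":-0.07,"ty":-0.14,"tz":-0.095,"ax":0.005,"ay":0,"az":0}]'; python3 bot.py wrist; python3 look.py w3
```

```text
clock: 9.3
tool_pos: [0.6366, -0.0227, 0.1993]
orientation: [0.2, 90.0, -169.6]
force: [-0.2, 0.3, -1.9]
opening: 0.0296
wrist 0.94 hue 14.0 world [ 0.6326 -0.0009] rail [-0.002  -0.1136] res [ 10.4   8.2 -10.4  -6.3] rect [322. 228.  86. 124.]
wrist 0.66 hue 14.0 world [ 0.4933 -0.1692] rail [-0.1691 -0.2543] res [-50.9  -9.6  28.1  28.3] rect [580.  27. 121.  55.]
top 0.81 hue 12.0 world [ 0.5893 -0.2953] rail [-0.0972 -0.3955] res [-0.7 -0.2  0.6  0.2] rect [440. 210.  33.  16.]
top 0.71 hue 13.0 world [ 0.4562 -0.2027] rail [-0.2116 -0.2807] res [-0.1  0.2  0.1 -0.2] rect [410. 256.  28.  17.]
side 0.89 hue 12.0 world [ 0.6581 -0.0888] rail [ 0.0074 -0.2046] res [ 0.7  1.3 -0.7 -1.3] rect [309. 173.  20.  46.]
side 0.85 hue 12.0 world [ 0.5839 -0.2933] rail [-0.1021 -0.3926] res [-1.8 -1.1  1.7  0.9] rect [344. 142.   9.  37.]
side 0.65 hue 11.0 world [ 0.4548 -0.1993] rail [-0.2124 -0.277 ] res [-0.4 -1.   0.4  0.9] rect [370. 163.  17.  36.]
tcp [ 0.6371 -0.0221  0.1997] [-0.0014 -0.1353  0.1997]
bolt_knob 0.51 [178.2, 219.5] [ 0.076 -0.154  0.178]
rail tcp [-0.00121817 -0.13492048  0.19960623]
```

View pics/w3.png

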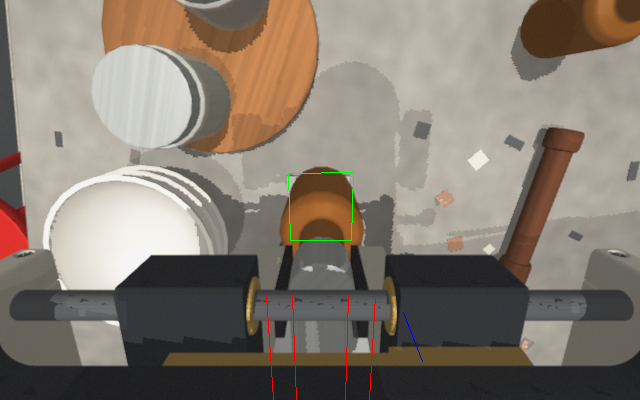

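```bash
python3 -m creep '[{"gripper":0,"tx":0.02,"ty":0,"tz":-0.001,"ax":0,"ay":0,"az":0},{"gripper":0,"tx":0.0265,"ty":0,"tz":-0.001,"ax":0,"ay":0,"az":0},{"gripper":0,"tx":0.0265,"ty":0,"tz":-0.001,"ax":0,"ay":0,"az":0},{"gripper":0,"tx":0.0265,"ty":-0.015,"tz":-0.001,"ax":0,"ay":0,"az":0},{"gripper":0,"tx":0.0265,"ty":-0.03,"tz":-0.001,"ax":0,"ay":0,"az":0},{"gripper":0,"tx":0.0265,"ty":-0.045,"tz":-0.001,"ax":0,"ay":0,"az":0},{"gripper":0,"tx":0.0265,"ty":-0.06,"tz":-0.001,"ax":0,"ay":0,"az":0},{"gripper":0,"tx":0.0265,"ty":-0.075,"tz":-0.001,"ax":0,"ay":0,"az":0},{"gripper":0,"tx":0.0265,"ty":-0.09,"tz":-0.001,"ax":0,"ay":0,"az":0},{"gripper":0,"tx":0.0265,"ty":-0.09,"tz":-0.001,"ax":0,"ay":0,"az":0},{"gripper":0,"tx":0.0265,"ty":-0.09,"tz":-0.001,"ax":0,"ay":0,"az":0}]'; python3 -c "
from h import *
print(wr(tool()[:3,3]),ctrl.get_obs()['moment']); go(rw(0,-.05,.173),R=RT()); s=snap('side'); i=s['pixels'][90:250,230:430,::-1]; cv2.imwrite('pics/s4.png',cv2.resize(i,None,fx=3.5,fy=3.5,interpolation=2))"
```

```text
clock: 10.72
tool_pos: [0.6219, 0.0688, 0.1733]
orientation: [-169.6, 90.0, 20.7]
force: [-0.1, -0.6, -1.3]
opening: 0.0293
[-4.48626889e-05 -4.30938168e-02  1.73271576e-01] [-0.0620337   0.06324812 -0.00597451]
tx ty tz [ 0.0003  0.0069 -0.    ] rot [ 0.0018 -0.0003  0.0001]
```

View pics/s4.png

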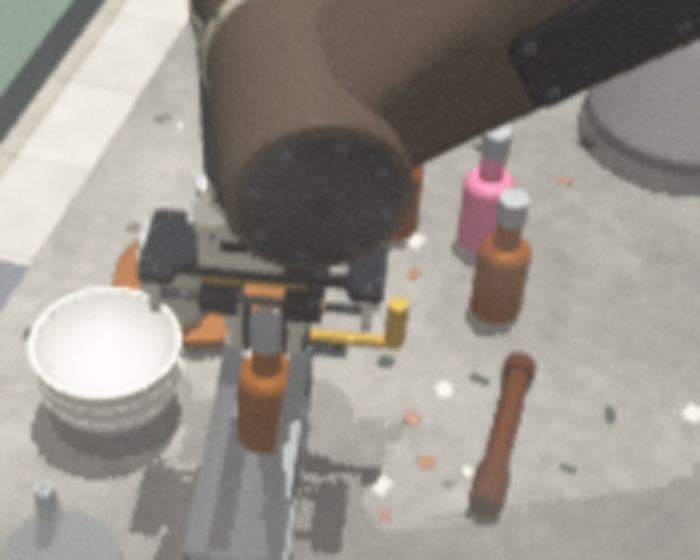

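```bash
python3 -m creep '[{"gripper":0,"tx":0,"ty":-0.015,"tz":0,"ax":0,"ay":0,"az":0},{"gripper":0,"tx":0,"ty":-0.03,"tz":0,"ax":0,"ay":0,"az":0},{"gripper":0,"tx":0,"ty":-0.045,"tz":0,"ax":0,"ay":0,"az":0},{"gripper":0,"tx":0,"ty":-0.06,"tz":0,"ax":0,"ay":0,"az":0},{"gripper":0,"tx":0,"ty":-0.075,"tz":0,"ax":0,"ay":0,"az":0},{"gripper":0,"tx":0,"ty":-0.09,"tz":0,"ax":0,"ay":0,"az":0},{"gripper":0,"tx":0,"ty":-0.105,"tz":0,"ax":0,"ay":0,"az":0},{"gripper":0,"tx":0,"ty":-0.12,"tz":0,"ax":0,"ay":0,"az":0},{"gripper":0,"tx":0,"ty":-0.135,"tz":0,"ax":0,"ay":0,"az":0},{"gripper":0,"tx":0,"ty":-0.145,"tz":0,"ax":0,"ay":0,"az":0},{"gripper":0,"tx":0,"ty":-0.155,"tz":0,"ax":0,"ay":0,"az":0},{"gripper":0,"tx":0,"ty":-0.155,"tz":0,"ax":0,"ay":0,"az":0},{"gripper":0,"tx":0,"ty":-0.155,"tz":0,"ax":0,"ay":0,"az":0}]'; python3 -c "
from h import *
print(wr(tool()[:3,3]),ctrl.get_obs()['moment']); go(rw(0,.116,.171),R=RT())"
```

```text
clock: 11.85
tool_pos: [0.5944, 0.2202, 0.173]
orientation: [37.4, 90.0, -132.3]
force: [0.1, -0.4, -2.1]
opening: 0.0291
[-1.28360347e-04  1.10775599e-01  1.72966223e-01] [-0.01527602  0.08137781 -0.01311673]
tx ty tz [ 0.002  -0.0052 -0.0001] rot [ 0.0004  0.0002 -0.0001]
```

```bash
python3 -m creep '[{"gripper":0,"tx":0.0,"ty":-0.005,"tz":0,"ax":0,"ay":0,"az":0},{"gripper":0,"tx":0.0023,"ty":-0.005,"tz":0,"ax":0,"ay":0,"az":0},{"gripper":0,"tx":0.0023,"ty":-0.005,"tz":0,"ax":0,"ay":0,"az":0},{"gripper":0.05,"tx":0.0023,"ty":-0.005,"tz":0,"ax":0,"ay":0,"az":0},{"gripper":0.05,"tx":0.0023,"ty":-0.005,"tz":0,"ax":0,"ay":0,"az":0},{"gripper":0.05,"tx":0.0023,"ty":-0.005,"tz":0,"ax":0,"ay":0,"az":0},{"gripper":0.05,"tx":0.0023,"ty":-0.005,"tz":0,"ax":0,"ay":0,"az":0},{"gripper":0.05,"tx":-0.03,"ty":-0.005,"tz":0,"ax":0,"ay":0,"az":0},{"gripper":0.05,"tx":-0.07,"ty":-0.005,"tz":0,"ax":0,"ay":0,"az":0},{"gripper":0.05,"tx":-0.1,"ty":0.02,"tz":0.02,"ax":0,"ay":0,"az":0},{"gripper":0.05,"tx":-0.1,"ty":0.06,"tz":0.04,"ax":0,"ay":0,"az":0},{"gripper":0.05,"tx":-0.1,"ty":0.1,"tz":0.06,"ax":0,"ay":0,"az":0},{"gripper":0.05,"tx":-0.1,"ty":0.14,"tz":0.08,"ax":0,"ay":0,"az":0},{"gripper":0.05,"tx":-0.1,"ty":0.18,"tz":0.1,"ax":0,"ay":0,"az":0},{"gripper":0.05,"tx":-0.1,"ty":0.22,"tz":0.12,"ax":0,"ay":0,"az":0},{"gripper":0.05,"tx":-0.1,"ty":0.26,"tz":0.14,"ax":0,"ay":0,"az":0},{"gripper":0.05,"tx":-0.1,"ty":0.28,"tz":0.16,"ax":0,"ay":0,"az":0},{"gripper":0.05,"tx":-0.1,"ty":0.28,"tz":0.16,"ax":0,"ay":0,"az":0},{"gripper":0.05,"tx":-0.1,"ty":0.28,"tz":0.16,"ax":0,"ay":0,"az":0},{"gripper":0.05,"tx":-0.1,"ty":0.28,"tz":0.16,"ax":0,"ay":0,"az":0}]'; python3 bot.py top; ls pics
```

```text
clock: 13.52
tool_pos: [0.487, -0.0849, 0.2736]
orientation: [-179.7, 89.9, 10.4]
force: [1.3, 0.6, 1.5]
opening: 0.0503
wrist 0.93 hue 14.0 world [ 0.4553 -0.2011] rail [-0.2121 -0.2789] res [-0.8 -0.2  0.5  0.3] rect [377.  65.  66.  61.]
top 0.81 hue 13.0 world [ 0.5908 -0.2967] rail [-0.0959 -0.3972] res [-1.3 -0.7  1.1  0.7] rect [440. 208.  27.  17.]
top 0.7 hue 12.0 world [0.6008 0.2248] rail [0.007  0.1142] res [ 0.4 -1.9 -0.4  1.9] rect [265. 203.  20.  14.]
side 0.91 hue 12.0 world [ 0.5878 -0.2859] rail [-0.0969 -0.386 ] res [-0.3 -2.1  0.3  2. ] rect [343. 143.  16.  37.]
side 0.69 hue 11.0 world [ 0.4551 -0.2017] rail [-0.2124 -0.2795] res [ 0.6 -0.4 -0.6  0.4] rect [373. 164.  21.  40.]
side 0.56 hue 12.0 world [0.6167 0.1734] rail [0.0134 0.0608] res [-0.6 -6.5  0.6  6.4] rect [297. 234.  21.  32.]
tcp [ 0.4873 -0.0836  0.2729] [-0.1597 -0.169   0.2729]
s4.png
side0.png
top0.png
top_13.7.png
topz.png
w1.png
w2.png
w3.png
wrist_6.5.png
wrist_9.3.png
```

```bash
python3 -m creep '[{"gripper":0.055,"tx":0,"ty":0.03,"tz":0.015,"ax":0,"ay":0,"az":0},{"gripper":0.055,"tx":0,"ty":0.06,"tz":0.03,"ax":0,"ay":0,"az":0},{"gripper":0.055,"tx":0,"ty":0.09,"tz":0.045,"ax":0,"ay":0,"az":0},{"gripper":0.055,"tx":0.03,"ty":0.11,"tz":0.052,"ax":0,"ay":0,"az":0},{"gripper":0.055,"tx":0.063,"ty":0.11,"tz":0.052,"ax":0,"ay":0,"az":0},{"gripper":0.055,"tx":0.063,"ty":0.11,"tz":0.052,"ax":0,"ay":0,"az":0},{"gripper":0.055,"tx":0.063,"ty":0.11,"tz":0.052,"ax":0,"ay":0,"az":0},{"gripper":0.055,"tx":0.063,"ty":0.11,"tz":0.052,"ax":0,"ay":0,"az":0}]'; python3 -c "
from h import *
go([.4553,-.2014,.131],R=RT())"; python3 bot.py|grep wrist
```

```text
clock: 14.48
tool_pos: [0.4565, -0.2016, 0.2115]
orientation: [123.9, 89.9, -45.7]
force: [-0.7, -0.8, 0.3]
opening: 0.0549
tx ty tz [ 0.0805 -0.0005  0.0012] rot [ 0.001  -0.0007 -0.001 ]
wrist 0.84 hue 14.0 world [ 0.4552 -0.2012] rail [-0.2123 -0.279 ] res [-0.5 -0.8  0.5  0.6] rect [322. 199.  64.  95.]
wrist 0.8 hue 14.0 world [ 0.5895 -0.2925] rail [-0.0964 -0.3928] res [-0.2 -0.3  0.4  0.7] rect [163.  48. 141.  81.]
```

View pics/top_13.7.png

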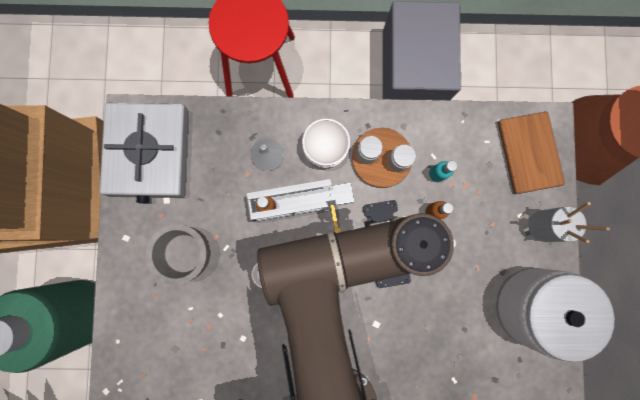

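```bash
python3 -m creep '[{"gripper":0.055,"tx":0.03,"ty":0,"tz":0.001,"ax":0,"ay":0,"az":0},{"gripper":0.055,"tx":0.06,"ty":0,"tz":0.001,"ax":0,"ay":0,"az":0},{"gripper":0.055,"tx":0.08,"ty":0,"tz":0.001,"ax":0,"ay":0,"az":0},{"gripper":0.055,"tx":0.08,"ty":0,"tz":0.001,"ax":0,"ay":0,"az":0},{"gripper":0.055,"tx":0.08,"ty":0,"tz":0.001,"ax":0,"ay":0,"az":0},{"gripper":0.0,"tx":0.08,"ty":0,"tz":0.001,"ax":0,"ay":0,"az":0},{"gripper":0.0,"tx":0.08,"ty":0,"tz":0.001,"ax":0,"ay":0,"az":0},{"gripper":0.0,"tx":0.08,"ty":0,"tz":0.001,"ax":0,"ay":0,"az":0},{"gripper":0.0,"tx":0.08,"ty":0,"tz":0.001,"ax":0,"ay":0,"az":0},{"gripper":0.0,"tx":0.08,"ty":0,"tz":0.001,"ax":0,"ay":0,"az":0},{"gripper":0.0,"tx":0.08,"ty":0,"tz":0.001,"ax":0,"ay":0,"az":0}]'; python3 -c "
from h import *
print(wr(tool()[:3,3]));go(rw(0,-.135,.2),R=RT())"
```

```text
clock: 15.7
tool_pos: [0.4551, -0.2022, 0.1309]
orientation: [160.4, 89.9, -9.4]
force: [0.1, 1.1, 4.1]
opening: 0.0293
[-0.21253027 -0.27996739  0.13086543]
tx ty tz [-0.0689 -0.145  -0.2126] rot [-0.0001 -0.0017 -0.0006]
```

```bash
python3 -m creep '[{"gripper":0,"tx":-0.03,"ty":0,"tz":0,"ax":0,"ay":0,"az":0},{"gripper":0,"tx":-0.06,"ty":0,"tz":0,"ax":0,"ay":0,"az":0},{"gripper":0,"tx":-0.069,"ty":-0.015,"tz":-0.022,"ax":0,"ay":0,"az":0},{"gripper":0,"tx":-0.069,"ty":-0.03,"tz":-0.05,"ax":0,"ay":0,"az":0},{"gripper":0,"tx":-0.069,"ty":-0.05,"tz":-0.078,"ax":0,"ay":0,"az":0},{"gripper":0,"tx":-0.069,"ty":-0.07,"tz":-0.106,"ax":0,"ay":0,"az":0},{"gripper":0,"tx":-0.069,"ty":-0.09,"tz":-0.134,"ax":0,"ay":0,"az":0},{"gripper":0,"tx":-0.069,"ty":-0.11,"tz":-0.16,"ax":0,"ay":0,"az":0},{"gripper":0,"tx":-0.069,"ty":-0.13,"tz":-0.185,"ax":0,"ay":0,"az":0},{"gripper":0,"tx":-0.069,"ty":-0.145,"tz":-0.205,"ax":0,"ay":0,"az":0},{"gripper":0,"tx":-0.069,"ty":-0.145,"tz":-0.2125,"ax":0,"ay":0,"az":0},{"gripper":0,"tx":-0.069,"ty":-0.145,"tz":-0.2125,"ax":0,"ay":0,"az":0},{"gripper":0,"tx":-0.069,"ty":-0.145,"tz":-0.2125,"ax":0,"ay":0,"az":0},{"gripper":0,"tx":-0.069,"ty":-0.145,"tz":-0.2125,"ax":0,"ay":0,"az":0}]'; python3 bot.py; python3 -c "
from h import *
go(rw(0,-.135,.1733),R=RT())"
```

```text
clock: 16.87
tool_pos: [0.6366, -0.0222, 0.1984]
orientation: [-6.2, 89.9, -175.9]
force: [-0.1, 0.5, -3.8]
opening: 0.0296
wrist 0.69 hue 13.0 world [ 0.7637 -0.0824] rail [ 0.1124 -0.2171] res [ -0.6  14.2   1.1 -16. ] rect [160.  96. 142. 106.]
wrist 0.58 hue 14.0 world [ 6.32e-01 -2.00e-04] rail [-0.0025 -0.1128] res [ 9.8  6.7 -9.8 -5.2] rect [322. 228.  84. 122.]
top 0.97 hue 12.0 world [ 0.5893 -0.2969] rail [-0.0974 -0.3971] res [-0.2 -0.2  0.2  0.2] rect [440. 209.  30.  20.]
side 0.84 hue 12.0 world [ 0.5863 -0.2954] rail [-0.1001 -0.3951] res [-1.3 -0.5  1.2  0.5] rect [343. 142.  15.  38.]
side 0.73 hue 12.0 world [0.6146 0.1746] rail [0.0116 0.0623] res [-1.1 -7.   1.1  6.9] rect [297. 234.  20.  26.]
side 0.6 hue 12.0 world [ 0.6581 -0.0888] rail [ 0.0074 -0.2046] res [ 0.7  1.3 -0.7 -1.3] rect [310. 172.  17.  42.]
tcp [ 0.6374 -0.0221  0.1994] [-0.001  -0.1352  0.1994]
tx ty tz [ 0.0261 -0.0002 -0.001 ] rot [-0.001  -0.0004  0.0001]
```

```bash
python3 -m creep '[{"gripper":0,"tx":0.02,"ty":0,"tz":-0.001,"ax":0,"ay":0,"az":0},{"gripper":0,"tx":0.026,"ty":0,"tz":-0.001,"ax":0,"ay":0,"az":0},{"gripper":0,"tx":0.026,"ty":0,"tz":-0.001,"ax":0,"ay":0,"az":0},{"gripper":0,"tx":0.026,"ty":-0.015,"tz":-0.001,"ax":0,"ay":0,"az":0},{"gripper":0,"tx":0.026,"ty":-0.03,"tz":-0.001,"ax":0,"ay":0,"az":0},{"gripper":0,"tx":0.026,"ty":-0.045,"tz":-0.001,"ax":0,"ay":0,"az":0},{"gripper":0,"tx":0.026,"ty":-0.06,"tz":-0.001,"ax":0,"ay":0,"az":0},{"gripper":0,"tx":0.026,"ty":-0.075,"tz":-0.001,"ax":0,"ay":0,"az":0},{"gripper":0,"tx":0.026,"ty":-0.09,"tz":-0.001,"ax":0,"ay":0,"az":0},{"gripper":0,"tx":0.026,"ty":-0.105,"tz":-0.001,"ax":0,"ay":0,"az":0},{"gripper":0,"tx":0.026,"ty":-0.12,"tz":-0.001,"ax":0,"ay":0,"az":0},{"gripper":0,"tx":0.026,"ty":-0.12,"tz":-0.001,"ax":0,"ay":0,"az":0},{"gripper":0,"tx":0.026,"ty":-0.12,"tz":-0.001,"ax":0,"ay":0,"az":0}]'; python3 -c "
from h import *
print(wr(tool()[:3,3]),ctrl.get_obs()['moment']); go(rw(0,.052,.1733),R=RT())"
```

```text
clock: 18.25
tool_pos: [0.6171, 0.0982, 0.1731]
orientation: [-174.1, 90.0, 16.3]
force: [0.1, -1.3, -3.9]
opening: 0.0295
[ 0.00040989 -0.0132659   0.17310897] [-0.05168259  0.1010882   0.0035183 ]
tx ty tz [-0.0002 -0.0653  0.0003] rot [ 0.0014 -0.      0.    ]
```

```bash
python3 -m creep '[{"gripper":0,"tx":0,"ty":-0.015,"tz":0,"ax":0,"ay":0,"az":0},{"gripper":0,"tx":0,"ty":-0.03,"tz":0,"ax":0,"ay":0,"az":0},{"gripper":0,"tx":0,"ty":-0.045,"tz":0,"ax":0,"ay":0,"az":0},{"gripper":0,"tx":0,"ty":-0.055,"tz":0,"ax":0,"ay":0,"az":0},{"gripper":0,"tx":0,"ty":-0.065,"tz":0,"ax":0,"ay":0,"az":0},{"gripper":0,"tx":0,"ty":-0.065,"tz":0,"ax":0,"ay":0,"az":0},{"gripper":0,"tx":0.0022,"ty":-0.065,"tz":0,"ax":0,"ay":0,"az":0},{"gripper":0,"tx":0.0022,"ty":-0.065,"tz":0,"ax":0,"ay":0,"az":0},{"gripper":0,"tx":0.0022,"ty":-0.065,"tz":0,"ax":0,"ay":0,"az":0}]'; python3 -c "
from h import *
print(wr(tool()[:3,3]),ctrl.get_obs()['moment'])"
```

```text
clock: 19.0
tool_pos: [0.6059, 0.1604, 0.1709]
orientation: [-165.5, 90.0, 24.8]
force: [1.1, 0.4, -3.3]
opening: 0.0295
[0.00049688 0.04996287 0.17090221] [ 0.35791356  0.07285729 -0.01456844]
```

```bash
python3 -m creep '[{"gripper":0.05,"tx":0,"ty":0,"tz":0,"ax":0,"ay":0,"az":0},{"gripper":0.05,"tx":0,"ty":0,"tz":0,"ax":0,"ay":0,"az":0},{"gripper":0.05,"tx":0,"ty":0,"tz":0,"ax":0,"ay":0,"az":0},{"gripper":0.05,"tx":0,"ty":0,"tz":0,"ax":0,"ay":0,"az":0},{"gripper":0.05,"tx":-0.03,"ty":0,"tz":0,"ax":0,"ay":0,"az":0},{"gripper":0.05,"tx":-0.07,"ty":0,"tz":0,"ax":0,"ay":0,"az":0},{"gripper":0.05,"tx":-0.1,"ty":0.02,"tz":0.01,"ax":0,"ay":0,"az":0},{"gripper":0.05,"tx":-0.1,"ty":0.06,"tz":0.02,"ax":0,"ay":0,"az":0},{"gripper":0.05,"tx":-0.1,"ty":0.1,"tz":0.03,"ax":0,"ay":0,"az":0},{"gripper":0.05,"tx":-0.1,"ty":0.14,"tz":0.04,"ax":0,"ay":0,"az":0},{"gripper":0.05,"tx":-0.1,"ty":0.18,"tz":0.05,"ax":0,"ay":0,"az":0},{"gripper":0.05,"tx":-0.1,"ty":0.22,"tz":0.06,"ax":0,"ay":0,"az":0},{"gripper":0.05,"tx":-0.1,"ty":0.26,"tz":0.07,"ax":0,"ay":0,"az":0},{"gripper":0.05,"tx":-0.1,"ty":0.3,"tz":0.08,"ax":0,"ay":0,"az":0},{"gripper":0.05,"tx":-0.1,"ty":0.34,"tz":0.09,"ax":0,"ay":0,"az":0},{"gripper":0.05,"tx":-0.1,"ty":0.35,"tz":0.097,"ax":0,"ay":0,"az":0},{"gripper":0.05,"tx":-0.1,"ty":0.35,"tz":0.097,"ax":0,"ay":0,"az":0},{"gripper":0.05,"tx":-0.1,"ty":0.35,"tz":0.097,"ax":0,"ay":0,"az":0},{"gripper":0.05,"tx":-0.1,"ty":0.35,"tz":0.097,"ax":0,"ay":0,"az":0}]'; python3 bot.py
```

```text
clock: 20.58
tool_pos: [0.5727, -0.2006, 0.271]
orientation: [-170.2, 90.0, 20.0]
force: [0.2, -0.1, -0.2]
opening: 0.0499
wrist 0.71 hue 14.0 world [ 0.5893 -0.2922] rail [-0.0966 -0.3924] res [-0.2  0.   0.2 -0. ] rect [322.  81.  54.  58.]
top 0.71 hue 12.0 world [0.5993 0.2248] rail [0.0055 0.1144] res [ 0.4 -2.3 -0.4  2.4] rect [268. 203.  17.  13.]
top 0.51 hue 12.0 world [0.6125 0.1613] rail [0.0071 0.0496] res [-0.  -2.4  0.   2.5] rect [287. 199.  19.  10.]
side 0.87 hue 12.0 world [ 0.5898 -0.294 ] rail [-0.0964 -0.3944] res [-0.3  0.5  0.2 -0.5] rect [344. 141.  17.  41.]
side 0.62 hue 11.0 world [0.6152 0.1729] rail [0.0119 0.0605] res [-1.  -6.5  1.1  6.4] rect [299. 234.  18.  30.]
tcp [ 0.5729 -0.2002  0.271 ] [-0.0963 -0.299   0.271 ]
```

```bash
python3 -m creep '[{"gripper":0.055,"tx":0,"ty":0.03,"tz":0,"ax":0,"ay":0,"az":0},{"gripper":0.055,"tx":0,"ty":0.06,"tz":0,"ax":0,"ay":0,"az":0},{"gripper":0.055,"tx":0,"ty":0.0935,"tz":0,"ax":0,"ay":0,"az":0},{"gripper":0.055,"tx":0.03,"ty":0.0935,"tz":0,"ax":0,"ay":0,"az":0},{"gripper":0.055,"tx":0.06,"ty":0.0935,"tz":0,"ax":0,"ay":0,"az":0},{"gripper":0.055,"tx":0.06,"ty":0.0935,"tz":0,"ax":0,"ay":0,"az":0},{"gripper":0.055,"tx":0.06,"ty":0.0935,"tz":0,"ax":0,"ay":0,"az":0},{"gripper":0.055,"tx":0.06,"ty":0.0935,"tz":0,"ax":0,"ay":0,"az":0}]'; python3 bot.py|grep -v side;  python3 -c "
from h import *
go([.5893,-.293,.131],R=RT())"
```

```text
clock: 21.55
tool_pos: [0.5901, -0.293, 0.2126]
orientation: [126.0, 89.9, -43.7]
force: [0.2, 0.7, -0.2]
opening: 0.0549
wrist 0.78 hue 14.0 world [ 0.5889 -0.2925] rail [-0.0971 -0.3927] res [-0.4  0.1  0.4 -0. ] rect [324. 198.  60.  93.]
top 0.78 hue 12.0 world [0.6008 0.2248] rail [0.007  0.1142] res [ 0.4 -1.9 -0.4  1.9] rect [266. 202.  19.   9.]
tcp [ 0.5897 -0.2929  0.2121] [-0.0963 -0.3932  0.2121]
tx ty tz [ 0.0811 -0.      0.0006] rot [ 0.0001 -0.0018 -0.0007]
```

```bash
python3 -m creep '[{"gripper":0.055,"tx":0.03,"ty":0,"tz":0.001,"ax":0,"ay":0,"az":0},{"gripper":0.055,"tx":0.06,"ty":0,"tz":0.001,"ax":0,"ay":0,"az":0},{"gripper":0.055,"tx":0.081,"ty":0,"tz":0.001,"ax":0,"ay":0,"az":0},{"gripper":0.055,"tx":0.081,"ty":0,"tz":0.001,"ax":0,"ay":0,"az":0},{"gripper":0.055,"tx":0.081,"ty":0,"tz":0.001,"ax":0,"ay":0,"az":0},{"gripper":0.0,"tx":0.081,"ty":0,"tz":0.001,"ax":0,"ay":0,"az":0},{"gripper":0.0,"tx":0.081,"ty":0,"tz":0.001,"ax":0,"ay":0,"az":0},{"gripper":0.0,"tx":0.081,"ty":0,"tz":0.001,"ax":0,"ay":0,"az":0},{"gripper":0.0,"tx":0.081,"ty":0,"tz":0.001,"ax":0,"ay":0,"az":0},{"gripper":0.0,"tx":0.081,"ty":0,"tz":0.001,"ax":0,"ay":0,"az":0},{"gripper":0.0,"tx":0.081,"ty":0,"tz":0.001,"ax":0,"ay":0,"az":0}]'; python3 -c "
from h import *
print(wr(tool()[:3,3]));go(rw(0,-.135,.2),R=RT())"
```

```text
clock: 22.77
tool_pos: [0.589, -0.2934, 0.1309]
orientation: [150.5, 89.9, -19.2]
force: [0.4, 0.9, 4.3]
opening: 0.0295
[-0.09714062 -0.39360908  0.13091674]
tx ty tz [-0.0692 -0.2586 -0.0972] rot [-0.0001 -0.0017 -0.001 ]
```

```bash
python3 -m creep '[{"gripper":0,"tx":-0.02,"ty":0,"tz":0,"ax":0,"ay":0,"az":0},{"gripper":0,"tx":-0.025,"ty":-0.02,"tz":0,"ax":0,"ay":0,"az":0},{"gripper":0,"tx":-0.025,"ty":-0.05,"tz":0,"ax":0,"ay":0,"az":0},{"gripper":0,"tx":-0.025,"ty":-0.08,"tz":0,"ax":0,"ay":0,"az":0},{"gripper":0,"tx":-0.025,"ty":-0.11,"tz":-0.01,"ax":0,"ay":0,"az":0},{"gripper":0,"tx":-0.035,"ty":-0.13,"tz":-0.025,"ax":0,"ay":0,"az":0},{"gripper":0,"tx":-0.05,"ty":-0.155,"tz":-0.04,"ax":0,"ay":0,"az":0},{"gripper":0,"tx":-0.065,"ty":-0.18,"tz":-0.055,"ax":0,"ay":0,"az":0},{"gripper":0,"tx":-0.069,"ty":-0.205,"tz":-0.07,"ax":0,"ay":0,"az":0},{"gripper":0,"tx":-0.069,"ty":-0.23,"tz":-0.085,"ax":0,"ay":0,"az":0},{"gripper":0,"tx":-0.069,"ty":-0.25,"tz":-0.095,"ax":0,"ay":0,"az":0},{"gripper":0,"tx":-0.069,"ty":-0.2585,"tz":-0.097,"ax":0,"ay":0,"az":0},{"gripper":0,"tx":-0.069,"ty":-0.2585,"tz":-0.097,"ax":0,"ay":0,"az":0},{"gripper":0,"tx":-0.069,"ty":-0.2585,"tz":-0.097,"ax":0,"ay":0,"az":0}]'; python3 bot.py|grep -v top; python3 -c "
from h import *
go(rw(0,-.135,.1733),R=RT())"
```

```text
clock: 23.93
tool_pos: [0.6371, -0.0213, 0.1982]
orientation: [-2.5, 89.9, -172.2]
force: [-0.4, 0.1, -1.5]
opening: 0.0292
wrist 0.85 hue 14.0 world [0.6168 0.1023] rail [ 0.0008 -0.0091] res [ -5.1 -68.6   5.1  53.2] rect [319. 340.  45.  19.]
wrist 0.73 hue 14.0 world [6.33e-01 3.00e-04] rail [-0.0014 -0.1125] res [ 10.3   7.3 -10.3  -5.7] rect [322. 227.  85. 122.]
side 0.74 hue 12.0 world [0.6214 0.1111] rail [ 0.007  -0.0014] res [-2.2 -4.4  2.2  4.2] rect [303. 221.  14.  32.]
side 0.61 hue 12.0 world [ 0.6564 -0.0893] rail [ 0.0056 -0.2048] res [ 1.2  1.4 -1.2 -1.3] rect [309. 174.  17.  47.]
side 0.55 hue 11.0 world [0.6152 0.1729] rail [0.0119 0.0605] res [-1.  -6.5  1.1  6.4] rect [296. 234.  21.  29.]
tcp [ 0.6374 -0.0225  0.1989] [-0.0011 -0.1356  0.1989]
tx ty tz [ 0.0256 -0.0006 -0.0011] rot [-0.0015  0.0001  0.    ]
```

```bash
python3 -m creep '[{"gripper":0,"tx":0.02,"ty":0,"tz":-0.001,"ax":0,"ay":0,"az":0},{"gripper":0,"tx":0.0255,"ty":0,"tz":-0.001,"ax":0,"ay":0,"az":0},{"gripper":0,"tx":0.0255,"ty":0,"tz":-0.001,"ax":0,"ay":0,"az":0},{"gripper":0,"tx":0.0255,"ty":-0.015,"tz":-0.001,"ax":0,"ay":0,"az":0},{"gripper":0,"tx":0.0255,"ty":-0.03,"tz":-0.001,"ax":0,"ay":0,"az":0},{"gripper":0,"tx":0.0255,"ty":-0.045,"tz":-0.001,"ax":0,"ay":0,"az":0},{"gripper":0,"tx":0.0255,"ty":-0.06,"tz":-0.001,"ax":0,"ay":0,"az":0},{"gripper":0,"tx":0.0255,"ty":-0.075,"tz":-0.001,"ax":0,"ay":0,"az":0},{"gripper":0,"tx":0.0255,"ty":-0.09,"tz":-0.001,"ax":0,"ay":0,"az":0},{"gripper":0,"tx":0.0255,"ty":-0.105,"tz":-0.001,"ax":0,"ay":0,"az":0},{"gripper":0,"tx":0.0255,"ty":-0.115,"tz":-0.001,"ax":0,"ay":0,"az":0},{"gripper":0,"tx":0.0255,"ty":-0.123,"tz":-0.001,"ax":0,"ay":0,"az":0},{"gripper":0,"tx":0.0255,"ty":-0.123,"tz":-0.001,"ax":0,"ay":0,"az":0},{"gripper":0,"tx":0.0277,"ty":-0.123,"tz":-0.001,"ax":0,"ay":0,"az":0},{"gripper":0,"tx":0.0277,"ty":-0.123,"tz":-0.001,"ax":0,"ay":0,"az":0},{"gripper":0,"tx":0.0277,"ty":-0.123,"tz":-0.001,"ax":0,"ay":0,"az":0}]'; python3 -c "
from h import *
print(wr(tool()[:3,3]),ctrl.get_obs()['moment'])"
```

```text
clock: 25.57
tool_pos: [0.6168, 0.099, 0.171]
orientation: [22.5, 90.0, -147.3]
force: [0.1, -0.9, -2.5]
opening: 0.0296
[ 0.00024435 -0.01245444  0.17097459] [ 0.00152667  0.12200744 -0.01113501]
```

```bash
python3 -m creep '[{"gripper":0.05,"tx":0,"ty":0,"tz":0,"ax":0,"ay":0,"az":0},{"gripper":0.05,"tx":0,"ty":0,"tz":0,"ax":0,"ay":0,"az":0},{"gripper":0.05,"tx":0,"ty":0,"tz":0,"ax":0,"ay":0,"az":0},{"gripper":0.05,"tx":0,"ty":0,"tz":0,"ax":0,"ay":0,"az":0},{"gripper":0.05,"tx":-0.03,"ty":0,"tz":0,"ax":0,"ay":0,"az":0},{"gripper":0.05,"tx":-0.07,"ty":0,"tz":0,"ax":0,"ay":0,"az":0},{"gripper":0.05,"tx":-0.1,"ty":0.01,"tz":0.01,"ax":0,"ay":0,"az":0},{"gripper":0.05,"tx":-0.1,"ty":0.03,"tz":0.04,"ax":0,"ay":0,"az":0},{"gripper":0.05,"tx":-0.1,"ty":0.05,"tz":0.08,"ax":0,"ay":0,"az":0},{"gripper":0.05,"tx":-0.1,"ty":0.0625,"tz":0.11,"ax":0,"ay":0,"az":0},{"gripper":0.05,"tx":-0.1,"ty":0.0625,"tz":0.11,"ax":0,"ay":0,"az":0},{"gripper":0.05,"tx":-0.1,"ty":0.0625,"tz":0.11,"ax":0,"ay":0,"az":0},{"gripper":0.05,"tx":-0.1,"ty":0.0625,"tz":0.11,"ax":0,"ay":0,"az":0}]'; python3 bot.py; python3 look.py w5; python3 -c "
from h import *
i=snap('side')['pixels'][150:290,230:430,::-1];cv2.imwrite('pics/s5.png',cv2.resize(i,None,fx=3.5,fy=3.5,interpolation=2))"
```

```text
clock: 26.65
tool_pos: [0.52, 0.0185, 0.2719]
orientation: [-172.5, 89.9, 17.8]
force: [0.3, 1.0, 0.2]
opening: 0.0497
wrist 0.64 hue 14.0 world [0.6196 0.0921] rail [ 0.0018 -0.0197] res [ -3.9 -22.1   5.7  17.2] rect [217. 230.  70.  47.]
top 0.69 hue 12.0 world [0.6243 0.0952] rail [ 0.0069 -0.0175] res [ 0.4 -2.  -0.4  2.1] rect [309. 196.  24.  16.]
top 0.65 hue 8.0 world [ 0.4151 -0.0248] rail [-0.2203 -0.0983] res [ 21.6  -4.4 -20.4   4.2] rect [347. 267.  62.  10.]
top 0.55 hue 12.0 world [0.6008 0.2248] rail [0.007  0.1142] res [ 0.4 -1.9 -0.4  1.9] rect [266. 204.  18.  13.]
top 0.46 hue 12.0 world [0.6125 0.1613] rail [0.0071 0.0496] res [-0.  -2.4  0.   2.5] rect [287. 199.  23.  14.]
top 0.38 hue 12.0 world [ 0.7678 -0.0866] rail [ 0.1158 -0.2221] res [ 3.2  2.  -3.  -2.2] rect [370. 150.  26.  29.]
side 0.87 hue 11.0 world [0.6132 0.1742] rail [0.0101 0.0622] res [-0.6 -7.   0.6  6.9] rect [298. 234.  20.  30.]
side 0.63 hue 12.0 world [0.6355 0.0425] rail [ 0.0086 -0.0714] res [-2.4 -5.2  2.4  5. ] rect [305. 203.  11.  33.]
side 0.62 hue 11.0 world [0.6241 0.1078] rail [ 0.009  -0.0051] res [-1.7 -5.4  1.7  5.2] rect [301. 218.  14.  30.]
tcp [0.5201 0.0189 0.2707] [-0.1092 -0.074   0.2707]
bolt_knob 0.92 [318.2, 209.4] [-0.106 -0.075  0.178]
mouth 0.82 [193.0, 188.0] [ 0.003 -0.08   0.136]
sill 0.95 [218.6, 137.2] [ 0.005 -0.114  0.04 ]
rail tcp [-0.10950203 -0.07415233  0.27089776]
```

View pics/s5.png

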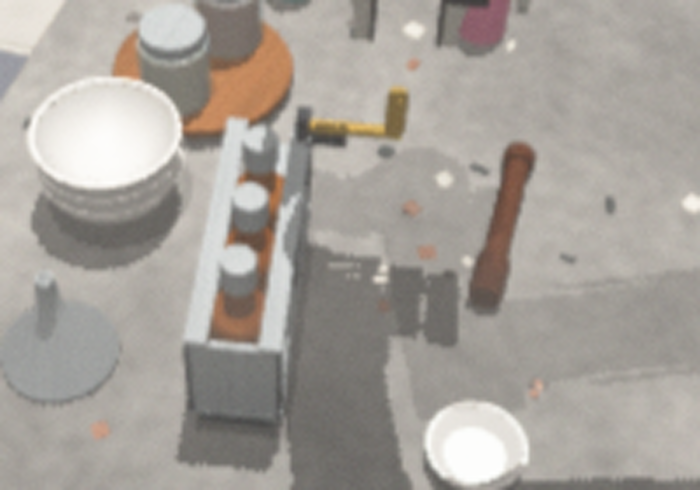

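View pics/w5.png

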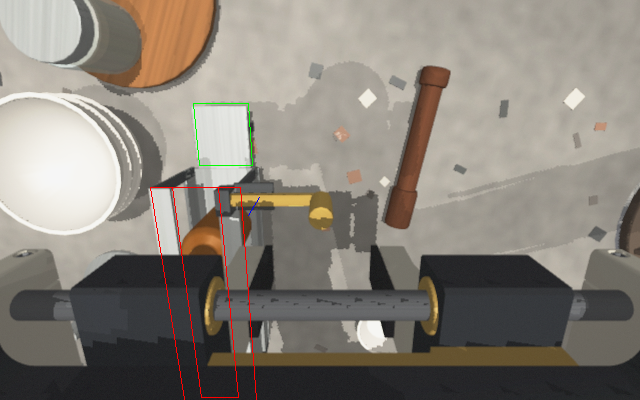

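```bash
python3 -m creep '[{"gripper":0.05,"tx":0.05,"ty":0,"tz":0,"ax":0,"ay":0,"az":0},{"gripper":0.05,"tx":0.1,"ty":0,"tz":0,"ax":0,"ay":0,"az":0},{"gripper":0.05,"tx":0.1,"ty":0,"tz":0,"ax":0,"ay":0,"az":0},{"gripper":0.05,"tx":0.1,"ty":0,"tz":0,"ax":0,"ay":0,"az":0},{"gripper":0.0,"tx":0.1,"ty":0,"tz":0,"ax":0,"ay":0,"az":0},{"gripper":0,"tx":0.1,"ty":0,"tz":0,"ax":0,"ay":0,"az":0},{"gripper":0,"tx":0.1,"ty":0,"tz":0,"ax":0,"ay":0,"az":0},{"gripper":0,"tx":0.1,"ty":0,"tz":0,"ax":0,"ay":0,"az":0},{"gripper":0,"tx":0.1,"ty":0,"tz":0,"ax":0,"ay":0,"az":0},{"gripper":0,"tx":0.1,"ty":0,"tz":0,"ax":0,"ay":0,"az":0},{"gripper":0,"tx":0.1,"ty":0,"tz":-0.01,"ax":0,"ay":0,"az":0},{"gripper":0,"tx":0.1,"ty":0,"tz":-0.02,"ax":0,"ay":0,"az":0},{"gripper":0,"tx":0.1,"ty":0,"tz":-0.03,"ax":0,"ay":0,"az":0},{"gripper":0,"tx":0.1,"ty":0,"tz":-0.04,"ax":0,"ay":0,"az":0},{"gripper":0,"tx":0.1,"ty":0,"tz":-0.047,"ax":0,"ay":0,"az":0},{"gripper":0,"tx":0.1,"ty":0,"tz":-0.052,"ax":0,"ay":0,"az":0},{"gripper":0,"tx":0.1,"ty":0,"tz":-0.054,"ax":0,"ay":0,"az":0},{"gripper":0,"tx":0.1,"ty":0,"tz":-0.054,"ax":0,"ay":0,"az":0},{"gripper":0,"tx":0.1,"ty":0,"tz":-0.054,"ax":0,"ay":0,"az":0}]'; python3 -c "
from h import *
print(wr(tool()[:3,3]))"
```

```text
clock: 28.78
tool_pos: [0.5747, 0.0289, 0.1721]
orientation: [-176.9, 89.9, 13.4]
force: [-1.0, 2.7, 7.3]
opening: 0.0175
[-0.05367682 -0.07395258  0.17212632]
```

```bash
python3 -m creep '[{"gripper":0,"tx":0,"ty":0,"tz":-0.002,"ax":0,"ay":0,"az":0},{"gripper":0,"tx":0,"ty":0,"tz":-0.003,"ax":0,"ay":0,"az":0},{"gripper":0,"tx":0,"ty":0,"tz":-0.003,"ax":0,"ay":0,"az":0},{"gripper":0,"tx":0,"ty":0,"tz":-0.003,"ax":0,"ay":0,"az":0}]'; python3 -c "
from h import *
print(wr(tool()[:3,3]))"
```

```text
clock: 29.12
tool_pos: [0.5749, 0.0288, 0.172]
orientation: [-2.1, 89.8, -171.8]
force: [-12.2, 2.9, 16.4]
opening: 0.0175
[-0.05350028 -0.0740389   0.1720218 ]
```

```bash
python3 -m creep '[{"gripper":0.04,"tx":0,"ty":0,"tz":0,"ax":0,"ay":0,"az":0},{"gripper":0.04,"tx":0,"ty":0,"tz":0,"ax":0,"ay":0,"az":0},{"gripper":0.04,"tx":0,"ty":0,"tz":0.001,"ax":0,"ay":0,"az":0},{"gripper":0.04,"tx":0,"ty":0,"tz":0.001,"ax":0,"ay":0,"az":0},{"gripper":0.04,"tx":-0.03,"ty":0,"tz":0.001,"ax":0,"ay":0,"az":0},{"gripper":0.04,"tx":-0.06,"ty":0,"tz":0.001,"ax":0,"ay":0,"az":0},{"gripper":0.04,"tx":-0.1,"ty":0,"tz":0.001,"ax":0,"ay":0,"az":0},{"gripper":0.04,"tx":-0.1,"ty":0,"tz":0.04,"ax":0,"ay":0,"az":0},{"gripper":0.04,"tx":-0.1,"ty":0,"tz":0.06,"ax":0,"ay":0,"az":0},{"gripper":0.04,"tx":-0.1,"ty":0,"tz":0.06,"ax":0,"ay":0,"az":0},{"gripper":0.04,"tx":-0.1,"ty":0,"tz":0.06,"ax":0,"ay":0,"az":0},{"gripper":0.04,"tx":-0.1,"ty":0,"tz":0.06,"ax":0,"ay":0,"az":0}]'; python3 bot.py; python3 look.py w6; python3 -c "
from h import *
i=snap('side')['pixels'][150:290,230:430,::-1];cv2.imwrite('pics/s6.png',cv2.resize(i,None,fx=3.5,fy=3.5,interpolation=2))"
```

```text
clock: 30.12
tool_pos: [0.5172, 0.0181, 0.2712]
orientation: [168.1, 90.0, -1.6]
force: [0.4, -0.1, 0.2]
opening: 0.0398
wrist 0.94 hue 14.0 world [0.6208 0.0915] rail [ 0.0028 -0.0206] res [ -3.  -21.6   4.4  16.7] rect [215. 232.  70.  46.]
top 0.81 hue 12.0 world [0.6257 0.0967] rail [ 0.0087 -0.0163] res [-0.1 -2.5  0.1  2.6] rect [308. 195.  18.  16.]
top 0.69 hue 12.0 world [0.6125 0.1613] rail [0.0071 0.0496] res [-0.  -2.4  0.   2.5] rect [288. 202.  23.  11.]
top 0.58 hue 12.0 world [0.6023 0.2248] rail [0.0085 0.1139] res [-0.6 -2.4  0.6  2.5] rect [266. 202.  17.  10.]
side 0.75 hue 11.0 world [0.6152 0.1729] rail [0.0119 0.0605] res [-1.  -6.5  1.1  6.4] rect [298. 231.  18.  31.]
side 0.66 hue 12.0 world [0.6361 0.0404] rail [ 0.0089 -0.0736] res [-2.4 -5.7  2.4  5.5] rect [304. 202.  13.  31.]
side 0.49 hue 11.0 world [0.6247 0.1059] rail [ 0.0093 -0.0071] res [-1.7 -5.9  1.7  5.7] rect [298. 218.  14.  30.]
tcp [0.517  0.018  0.2706] [-0.1123 -0.0743  0.2706]
bolt_knob 0.75 [240.5, 210.6] [-0.051 -0.074  0.178]
mouth 0.58 [187.0, 186.8] [ 0.005 -0.082  0.136]
sill 0.87 [219.3, 139.1] [ 0.002 -0.112  0.04 ]
rail tcp [-0.11254184 -0.07429917  0.27095577]
```

View pics/s6.png

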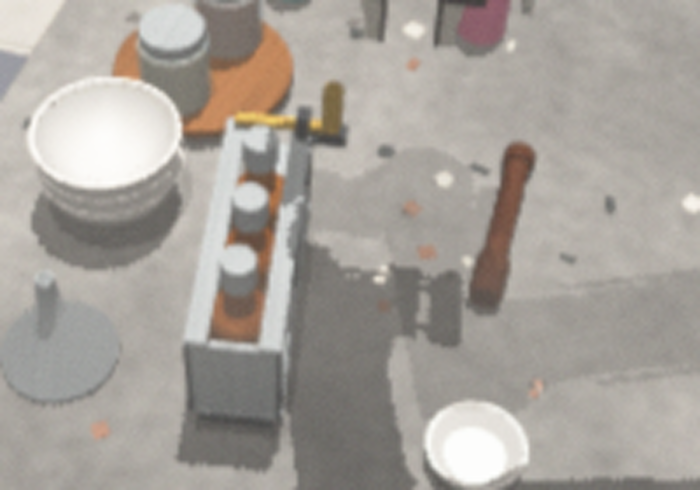

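```bash
python3 -c "
from plant import close_job
print(close_job())"
```

```text
the job is handed in; nothing more can be done
None
```

I drew the brass bolt fully open, carried all three amber bottles in over the sill and under the lips, then shut the bolt and handed the job in at about 30 s. I found only three amber bottles. The pink and turquoise look-alikes were left alone.

**Last checks**
- **Bottles:** they stood where I released them, at about y = +114, +50 and −13 to −17 mm in the rail's frame. Their caps showed in a line above the gap in the last side picture.
- **Bolt:** its tip was over the far lip. A further 3 mm push didn't move the knob and raised the force to about 12 N, so I take it as fully home.
- **Robot and other items:** the gripper was clear, with near-zero force. I saw no sign that the other items had moved.

**Disagreements**
- **Rail y:** the side-camera fits put the bottles about 55 mm lower in rail y than the top camera and the release positions did. My fit assumes a bottle standing fully visible on the counter. These stood 40 mm up and were partly hidden, so I discounted it.
- **Sideways position:** the top-camera fits gave 7–9 mm off the lane's middle (the limit is 13 mm), while the arm's own readings at release were within 1 mm.

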